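# Pin the inspection camera's swing arm over the board

## Task

Swing the arm of the inspection camera stand fully home by its black knob, so that its bushing stands over the lower bushing. Then take the longer of the two pins out of the drilled block, thread it down through the upper and then the lower bushing, and finish still holding it there, its tip showing in the gap under the lower bushing but clear of the base plate, ready for someone to tighten it. Leave the shorter pin and the other things on the bench where they are.

Things in the scene. Friction and masses are not known exactly. Their poses are not given: they have to be found in the camera images.
- stand: Fixed camera stand: grey base plate 330 x 100 x 10 mm, an upright steel pivot post (26 mm diameter, top at 128 mm) and a fixed aluminium ear from the post towards -x of this frame, under the swing arm, carrying the lower brass bushing. A green circuit board lies on the +x half. Origin: post axis at the bench surface; x along the plate (its -x end about faces the robot), z up.
- pivot (a point): Top centre of the pivot post, 128 mm above the bench: the vertical axis about which the swing arm turns.
- swing_arm (a joint): Swing arm's angle, rad: 0 = home at its stop, along -x of the stand right above the ear, bushings in line; grows to 1.3 as it swings out clockwise from above (knob to the stand's +y). Stays where left, about 1 N at the knob to move. Aluminium bar 22 mm wide, z 88 to 100 mm; its tail beyond the post carries a camera barrel (36 mm diameter, 54 mm light ring, top at 135 mm).
- swing_knob (a point): Centre of the top of the arm's upright black knob: a cylinder 16 mm diameter, 40 mm tall, standing on the arm (z from 100 to 140 mm) 157 mm from the pivot axis, 37 mm beyond the upper bushing.
- upper_bush (a point): Centre of the mouth of the upper brass bushing on the swing arm, 112 mm above the bench and 120 mm from the pivot axis. Vertical bore 15 mm in diameter, straight for the lower 16 mm and flaring to 23 mm at the mouth over the top 8 mm; outside 31 mm at the mouth. Bushing 24 mm high, underside at 88 mm.
- lower_bush (a point): Centre of the mouth of the lower brass bushing on the fixed ear, same shape as the upper: mouth 64 mm above the bench, underside at 40 mm, open below; the base plate's top is at 10 mm, so a gap of 30 mm is left under it.
- rack: Fixed aluminium block 60 x 150 x 50 mm (x, y, z of its frame) with two upright holes 13.5 mm in diameter, 45 mm deep (floor 5 mm above the bench), at y = -40 and +40 mm, x = 0. A pin stands upright in each; which is in which varies. Origin: centre of its underside.
- pin: The longer steel pin, upright in one of the block's holes: shaft 12 mm in diameter and 120 mm long with a slightly tapered tip (9 mm), then a dark round head 22 mm in diameter and 36 mm tall; 156 mm in all, about 0.18 kg. Origin: centre of its tip (foot); z points up to the head.
- pin_head (a point): Centre of the longer pin's head, 138 mm above its tip.
- short_pin: The shorter pin, not for this job: same but with a shaft of 85 mm (121 mm in all), so its head stands 35 mm lower. Origin: centre of its tip. Leave it.
- drive: Disk drive lying on the bench, 147 x 100 x 24 mm; origin centre of underside. Leave it.
- meter: Yellow and black multimeter lying on the bench, 70 x 140 x 36 mm; origin centre of underside. Leave it.
- parts_tray: White divided parts tray, 100 x 140 x 30 mm; origin centre of underside. Leave it.

How it is judged:
By the outcome, as a careful person would: the job done as asked, in the order asked, and still so for the second after the job is handed in, while the arm keeps its last pose, push and grip.
It also fails if it takes over 64 s, if anything falls off the work surface, if the arm or the gripper's body presses on something with over 40 N, if the wrist force passes 120 N, or if a joint passes its speed limit or range.

## Robot

A 6-joint arm with a two-finger parallel gripper is mounted at the origin on the work surface. World frame = base frame: x ahead of the robot, y to its left, z up, the work surface at z = 0. Lengths are in m, angles in rad, forces in N, time in s.
With the tool pointing down it reaches from about 0.35 to 0.8 m from the base axis. Payload 7.3 kg.
Tool frame: the origin (TCP) lies on the centre line of the jaws, within the pads' length; the fingertips stand 11 mm ahead of it and the grasp point (between the pads) lies 8 mm behind it; z points along the fingers, y is the line along which they close (so a half turn about z gives the same grasp; the last joint's range is limited). The gripper opens to 85 mm and grips with 20 to 120 N. Pads are 22 mm wide; open, the fingers measure 114 mm over their backs; the gripper's body (76 mm by 85 mm) begins 54 mm behind the grasp point. The pads swing forward as they close: fully open they stand 13 mm farther back than shut.
Start: joints at [1.027, 0.342, 1.524, -0, 1.275, -0.146], TCP at [0.203, 0.484, 0.242] pointing down, gripper open.
Joint ranges: [-2.53, 2.53], [-0.77, 2.02], [0.04, 2.7], [-1, 4.14], [0.28, 2.66], [-3.11, 3.11]. Speed limits (rad/s): [2.57, 2.57, 3.14, 3.14, 3.14, 3.14].

## Interface

Orientations are given as a unit quaternion [x, y, z, w].
In Python, from workcell import reach, move_straight, movej, command_gripper, hold, solve_ik, read_state, get_image, camera_model, PlanningError, finish_job, search_frame, masks_of gives the robot as it stands. Calls block until the motion is done:
- reach(position, orientation): joint-space move of the TCP to a pose.
- move_straight(position, orientation=None, speed=0.15, max_force=None): straight line of the TCP; orientation=None keeps the orientation; speed is the mean speed in m/s. With max_force (N) it stops when the force on the tool has changed by that much, and returns True; else False.
- movej(angles): joint-space move.
- command_gripper(opening, force=None): finger opening in m; force is the grip in N (None keeps the last); returns when the fingers have stopped.
- hold(seconds).
- solve_ik(position, orientation): joint angles nearest the present ones, or None.
- read_state(): the state.
- get_image(name): name is "side" or "top"; returns (picture, depth): 480x640x3 uint8, red, green, blue; 480x640 float32, m along the optical axis (not along the pixel's ray), 0 where there is no reading.
- camera_model(name): a dict with "K" (3x3 intrinsics, pixels), "R" (3x3) and "t" (3): a world point X has camera coordinates R X + t. Camera axes: x right, y down, z forward; pixel columns grow to the right and rows downward; lengths in m; the calibration is good to about 2 mm. A picture is of the moment at which its call begins. camera_model takes no time and is no camera call.
A pose or a line that the arm cannot do raises PlanningError and nothing moves.
- finish_job(): hands the job in; it is judged then, once.
Trained networks look in the newest picture that a camera, given by its name, has taken for a name from the list of things; names that differ only in an ending like _2 or _b are one class to them, and where a whole thing is asked for, a point or a joint stands for the part that bears it (a point fixed in the world has none). Each returns a list of dicts, best first, with "confidence" (0 to 1); they miss things now and then, are a little off and sometimes report something else, mostly with a low value. They report only what shows in the picture. A call takes as long as a camera call.
- search_frame(name, camera): "rect" ([left, top, right, bottom] in pixels, round what is visible of it).
- masks_of(name, camera): "mask" (480x640 bool, what is visible of it) and "rect" ([left, top, right, bottom] in pixels, round what is visible of it).
The state is a dict: "time_s": time; "joint_positions": joint angles; "dq": joint speeds; "tau": joint torques, N m; "eef_pos": TCP position; "eef_rot": TCP orientation; "contact_force": force on the tool from outside, world axes, zero at the start; "torque": the same for the moment, N m; "grip_width": finger opening in m; "grip_force": force on a finger pad.
Only numpy, scipy, OpenCV 4.12 (cv2) and the standard library are available. Lean on these libraries where they do the work, as an engineer would, in place of code of your own. Each camera call takes 0.05 s, during which the arm holds its last target. There are 200 camera calls.

## Working session

There is one attempt and no reset: what is moved stays moved. The work goes in short steps, each a Python script; the robot and the scene stay as the last script left them, time stands still between calls to the robot, and variables do not carry over. Pictures are saved under pics/ and viewed, at most 10 in all, crops included, and the job is handed in when it is done.

```bash
mkdir -p pics; ls; cat > h.py <<'E'
import numpy as np, cv2
from workcell import *
def cloud(cam, depth):
    m=camera_model(cam); K,R,t=map(np.array,(m["K"],m["R"],m["t"]))
    v,u=np.mgrid[:480,:640]
    P=np.stack([(u-K[0,2])/K[0,0]*depth,(v-K[1,2])/K[1,1]*depth,depth],-1)
    W=(P-t)@R
    W[depth<=0]=np.nan
    return W
def proj(cam,X):
    m=camera_model(cam); c=np.array(m["R"])@X+m["t"]; p=np.array(m["K"])@c; return p[:2]/p[2]
E
python3 - <<'E'
from h import *
for c in ("top","side"):
    im,d=get_image(c); cv2.imwrite(f"pics/{c}0.png",im[:,:,::-1]); np.save(f"{c}0.npy",d)
    W=cloud(c,d)
    m=camera_model(c); print(c,"cam pos",(-np.array(m["R"]).T@m["t"]).round(3))
    for n in ("stand","swing_arm","swing_knob","upper_bush","lower_bush","rack","pin","pin_head","short_pin","drive","meter","parts_tray"):
        for r in masks_of(n,c)[:2]:
            w=W[r["mask"]]; w=w[~np.isnan(w[:,0])]
            print(n,round(r["confidence"],2),[int(x) for x in r["rect"]],np.median(w,0).round(3) if len(w) else None, np.percentile(w,98,axis=0).round(3) if len(w) else None)
E
```

```text
pics
workcell.py
top cam pos [0.36  0.044 0.908]
stand 0.85 [205, 122, 357, 274] [0.647 0.062 0.013] [0.814 0.201 0.135]
swing_arm 0.94 [211, 142, 353, 218] [0.66  0.059 0.101] [0.713 0.21  0.139]
swing_knob 0.72 [210, 142, 354, 224] [0.658 0.061 0.101] [0.711 0.21  0.139]
swing_knob 0.41 [207, 122, 357, 276] [0.646 0.062 0.014] [0.812 0.201 0.135]
upper_bush 0.7 [206, 141, 354, 220] [0.659 0.059 0.101] [0.71  0.21  0.139]
upper_bush 0.35 [417, 139, 492, 203] [ 0.669 -0.273  0.035] [ 0.721 -0.208  0.044]
lower_bush 0.59 [206, 125, 355, 276] [0.646 0.061 0.014] [0.813 0.2   0.135]
lower_bush 0.58 [418, 263, 449, 283] [ 0.453 -0.17   0.156] [ 0.474 -0.164  0.163]
rack 0.83 [396, 243, 483, 301] [ 0.461 -0.202  0.05 ] [ 0.506 -0.136  0.054]
pin 0.49 [423, 264, 447, 283] [ 0.453 -0.17   0.154] [ 0.47  -0.164  0.163]
pin_head 0.53 [422, 264, 445, 281] [ 0.453 -0.17   0.158] [ 0.464 -0.163  0.163]
short_pin 0.57 [460, 250, 482, 264] [ 0.474 -0.247  0.124] [ 0.486 -0.24   0.128]
drive 0.65 [144, 305, 220, 393] [0.374 0.303 0.026] [0.448 0.361 0.029]
drive 0.37 [208, 120, 355, 271] [0.647 0.0
[... 518 characters left out ...]
4]
lower_bush 0.29 [155, 219, 229, 276] [0.365 0.293 0.024] [0.446 0.358 0.029]
rack 0.87 [335, 334, 427, 412] [ 0.45  -0.22   0.048] [ 0.502 -0.144  0.053]
pin 0.78 [364, 309, 372, 357] [ 0.447 -0.178  0.14 ] [ 0.458 -0.166  0.163]
pin_head 0.68 [363, 310, 375, 356] [ 0.447 -0.177  0.139] [ 0.458 -0.165  0.162]
short_pin 0.72 [400, 347, 416, 380] [ 0.468 -0.254  0.111] [ 0.481 -0.242  0.128]
drive 0.97 [153, 218, 227, 277] [0.365 0.294 0.024] [0.445 0.362 0.029]
meter 0.81 [442, 311, 525, 366] [ 0.661 -0.286  0.034] [ 0.716 -0.215  0.043]
meter 0.55 [333, 335, 427, 410] [ 0.449 -0.222  0.048] [ 0.5   -0.148  0.053]
parts_tray 0.57 [209, 170, 283, 215] [0.576 0.396 0.016] [0.644 0.478 0.031]
```

```bash
python3 - <<'E'
import cv2,numpy as np
a=cv2.imread("pics/top0.png")[110:310,190:500]; b=cv2.imread("pics/side0.png")[150:300,260:450]
a=cv2.resize(a,None,fx=2.5,fy=2.5,interpolation=2); cv2.imwrite("pics/top0c.png",a)
b=cv2.resize(b,None,fx=4,fy=4,interpolation=2); cv2.imwrite("pics/side0c.png",b)
E
python3 - <<'E'
from h import *
for c in ("top","side"):
    W=cloud(c,np.load(c+"0.npy")).reshape(-1,3); W=W[~np.isnan(W[:,0])]
    def box(n,x0,x1,y0,y1,z0,z1):
        s=W[(W[:,0]>x0)&(W[:,0]<x1)&(W[:,1]>y0)&(W[:,1]<y1)&(W[:,2]>z0)&(W[:,2]<z1)]
        print(c,n,len(s),s.mean(0).round(4),s.min(0).round(3),s.max(0).round(3), ((s.min(0)+s.max(0))/2).round(4))
    box("pintop",.42,.5,-.2,-.14,.155,.17)
    box("shorttop",.42,.52,-.28,-.21,.12,.135)
    box("knob",.55,.8,.14,.26,.134,.15)
    box("camera",.55,.8,-.1,.1,.130,.145)
    box("post",.6,.75,.0,.12,.122,.1305)
    box("upper",.55,.8,.08,.2,.108,.118)
    s=W[(W[:,0]>.42)&(W[:,0]<.52)&(abs(W[:,1]+.2)<.1)&(abs(W[:,2]-.05)<.006)]
    print(cv2.minAreaRect((s[:,:2]*1000).astype(np.float32)))
    s=W[(W[:,0]>.45)&(W[:,0]<.9)&(abs(W[:,1]-.05)<.2)&(abs(W[:,2]-.011)<.004)]
    print("base",cv2.minAreaRect((s[:,:2]*1000).astype(np.float32)))
E
```

```text
top pintop 137 [ 0.4537 -0.1735  0.1607] [ 0.444 -0.185  0.155] [ 0.465 -0.163  0.163] [ 0.4542 -0.174   0.1593]
top shorttop 126 [ 0.4755 -0.2503  0.1257] [ 0.466 -0.262  0.121] [ 0.486 -0.241  0.13 ] [ 0.476  -0.2511  0.1251]
top knob 64 [0.6113 0.207  0.1396] [0.604 0.2   0.134] [0.618 0.215 0.143] [0.6112 0.2074 0.1385]
top camera 287 [ 0.6979 -0.0347  0.1348] [ 0.653 -0.056  0.13 ] [0.717 0.072 0.139] [0.6853 0.0079 0.1345]
top post 145 [0.6641 0.0599 0.1279] [0.652 0.048 0.122] [0.677 0.072 0.13 ] [0.6646 0.0602 0.1264]
top upper 115 [0.6259 0.1734 0.1114] [0.611 0.159 0.108] [0.639 0.187 0.115] [0.6247 0.1732 0.1116]
((465.03765869140625, -212.58529663085938), (60.132408142089844, 151.09365844726562), 15.627182960510254)
base ((640.9969482421875, -27.032943725585938), (279.36175537109375, 343.2176208496094), 81.46330261230469)
side pintop 124 [ 0.45   -0.1744  0.1601] [ 0.438 -0.185  0.155] [ 0.463 -0.163  0.164] [ 0.4507 -0.1741  0.1594]
side shorttop 132 [ 0.4716 -0.2515  0.1251] [ 0.461 -0.261  0.12 ] [ 0.483 -0.24   0.129] [ 0.4724 -0.2506  0.1243]
side knob 36 [0.6085 0.2073 0.1381] [0.601 0.199 0.135] [0.617 0.218 0.141] [0.6091 0.2083 0.1377]
side camera 179 [ 0.6952 -0.0376  0.1343] [ 0.648 -0.057  0.13 ] [0.714 0.058 0.139] [0.6814 0.0008 0.1343]
side post 91 [0.661  0.0586 0.1268] [0.649 0.046 0.122] [0.677 0.074 0.13 ] [0.6629 0.0599 0.1262]
side upper 62 [0.6229 0.1748 0.111 ] [0.608 0.158 0.108] [0.638 0.199 0.114] [0.6229 0.1784 0.1109]
((461.7257385253906, -212.101318359375), (64.16323852539062, 150.75682067871094), 16.01422691345215)
base ((656.8831787109375, 60.77935028076172), (103.45515441894531, 331.1287536621094), 81.69572448730469)
```

View pics/top0c.png

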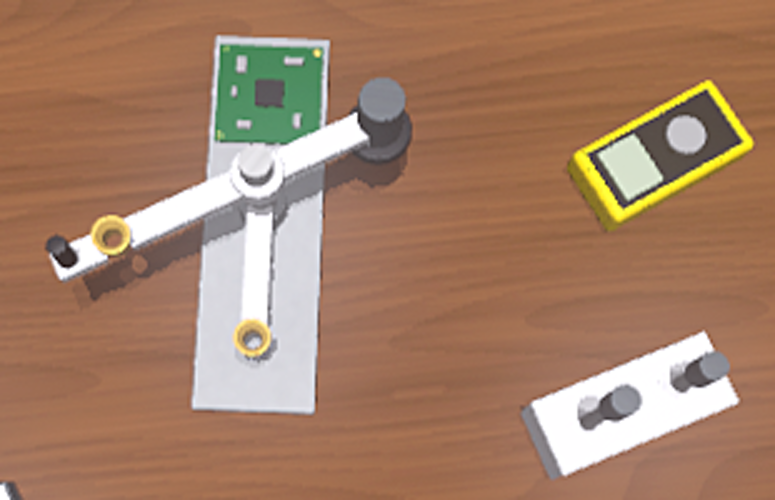

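View pics/side0c.png

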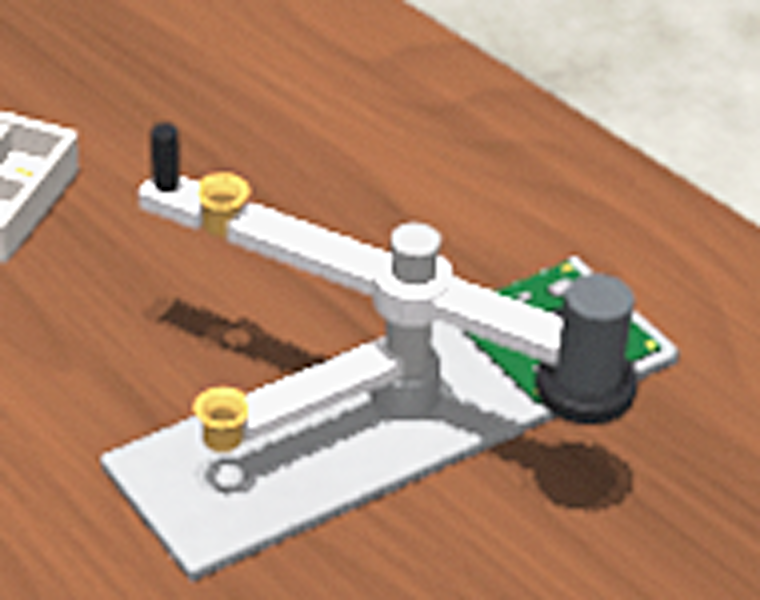

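The pictures show the arm swung out to +y, with the knob at crop (62,250) and upper bushing at (111,235). The lower bushing is at (252,337) on the ear, and the long pin stands in the near block hole at (625,400), as the depth heights confirm. Next I'll measure the lower bushing and check reachability.

```bash
cat >> h.py <<'E'
from scipy.spatial.transform import Rotation as Rt
def q(th):
    c,s=np.cos(th),np.sin(th)
    return Rt.from_matrix(np.array([[-s,c,0],[c,s,0],[0,0,-1]])).as_quat()
E
python3 - <<'E'
from h import *
for c in ("top","side"):
    W=cloud(c,np.load(c+"0.npy")).reshape(-1,3); W=W[~np.isnan(W[:,0])]
    s=W[(W[:,0]>.5)&(W[:,0]<.6)&(W[:,1]>.0)&(W[:,1]<.12)&(W[:,2]>.058)&(W[:,2]<.072)]
    print(c,len(s),((s.min(0)+s.max(0))/2).round(4),np.ptp(s,axis=0).round(3))
    s=W[(W[:,0]>.45)&(W[:,0]<.9)&(abs(W[:,1]-.06)<.1)&(abs(W[:,2]-.010)<.003)]
    print("base",len(s),cv2.minAreaRect((s[:,:2]*1000).astype(np.float32)))
st=read_state(); print(Rt.from_quat(st["eef_rot"]).as_matrix().round(2))
print(Rt.from_quat(q(.3)).as_matrix().round(2))
for th in (20,60,90,-160,-120,-90,): print(th,[None if (r:=solve_ik(p,q(np.radians(th)))) is None else np.round(r,2) for p in ([.61,.207,.125],[.51,.08,.125],[.51,.08,.3],[.453,-.174,.135],[.453,-.174,.3])])
E
```

```text
top 120 [0.5464 0.0776 0.0627] [0.029 0.029 0.009]
base 4006 ((660.3790283203125, 60.700645446777344), (100.10904693603516, 330.99798583984375), 81.53292846679688)
side 84 [0.5447 0.0784 0.0624] [0.031 0.031 0.009]
base 2422 ((656.8831787109375, 60.77935028076172), (103.45515441894531, 331.1287536621094), 81.69572448730469)
[[-0.92  0.39  0.  ]
 [ 0.39  0.92  0.  ]
 [ 0.    0.   -1.  ]]
[[-0.3   0.96  0.  ]
 [ 0.96  0.3   0.  ]
 [ 0.    0.   -1.  ]]
20 [array([ 0.21,  0.66,  1.32, -0.  ,  1.16, -0.14]), array([ 0.01,  0.45,  1.71, -0.  ,  0.98, -0.34]), array([ 0.01,  0.29,  1.44, -0.  ,  1.41, -0.34]), array([-0.52,  0.39,  1.78, -0.  ,  0.97, -0.87]), array([-0.52,  0.23,  1.52, -0.  ,  1.39, -0.87])]
60 [array([ 0.21,  0.66,  1.32, -0.  ,  1.16, -0.84]), array([ 0.01,  0.45,  1.71, -0.  ,  0.98, -1.04]), array([ 0.01,  0.29,  1.44, -0.  ,  1.41, -1.04]), array([-0.52,  0.39,  1.78, -0.  ,  0.97, -1.57]), array([-0.52,  0.23,  1.52, -0.  ,  1.39, -1.57])]
90 [array([ 0.21,  0.66,  1.32, -0.  ,  1.16, -1.36]), array([ 0.01,  0.45,  1.71, -0.  ,  0.98, -1.56]), array([ 0.01,  0.29,  
[... 212 characters left out ...]
71, -0.  ,  0.98,  2.8 ]), array([ 0.01,  0.29,  1.44, -0.  ,  1.41,  2.8 ]), array([-0.52,  0.39,  1.78, -0.  ,  0.97,  2.27]), array([-0.52,  0.23,  1.52, -0.  ,  1.39,  2.27])]
-120 [array([ 0.21,  0.66,  1.32, -0.  ,  1.16,  2.3 ]), array([ 0.01,  0.45,  1.71, -0.  ,  0.98,  2.1 ]), array([ 0.01,  0.29,  1.44, -0.  ,  1.41,  2.1 ]), array([-0.52,  0.39,  1.78, -0.  ,  0.97,  1.57]), array([-0.52,  0.23,  1.52, -0.  ,  1.39,  1.57])]
-90 [array([ 0.21,  0.66,  1.32, -0.  ,  1.16,  1.78]), array([ 0.01,  0.45,  1.71, -0.  ,  0.98,  1.58]), array([ 0.01,  0.29,  1.44, -0.  ,  1.41,  1.58]), array([-0.52,  0.39,  1.78, -0.  ,  0.97,  1.05]), array([-0.52,  0.23,  1.52, -0.  ,  1.39,  1.05])]
```

```bash
python3 - <<'E'
from h import *
C=np.array([.663,.060]); r=.157
def pose(deg,z): 
    a=np.radians(deg); return [C[0]+r*np.cos(a),C[1]+r*np.sin(a),z], q(a-np.pi/2)
p0=109.6
reach(*pose(p0,.22)); command_gripper(.036)
print(move_straight(*pose(p0,.125),speed=.1,max_force=8))
command_gripper(.021)
print(read_state()["contact_force"].__repr__(), read_state()["grip_width"])
for d in np.arange(p0+8,168,8): 
    if move_straight(*pose(d,.125),speed=.08,max_force=15): print("stop",d); break
s=move_straight(*pose(178,.125),speed=.03,max_force=8)
st=read_state(); e=np.array(st["eef_pos"]); print(s,e,st["contact_force"],np.degrees(np.arctan2(*(e[:2]-C)[::-1])),st["time_s"])
command_gripper(.036)
e[2]=.26; move_straight(e,speed=.15)
reach([.45,-.06,.3],q(np.radians(75)))
for c in ("top","side"):
    im,d=get_image(c); cv2.imwrite(f"pics/{c}1.png",im[:,:,::-1]); np.save(f"{c}1.npy",d)
    W=cloud(c,d).reshape(-1,3); W=W[~np.isnan(W[:,0])]
    for n,x0,x1,y0,y1,z0,z1 in (("knob",.48,.54,.0,.2,.134,.147),("upper",.5,.6,0,.15,.107,.118),("post",.6,.72,.0,.12,.122,.1305)):
        k=W[(W[:,0]>x0)&(W[:,0]<x1)&(W[:,1]>y0)&(W[:,1]<y1)&(W[:,2]>z0)&(W[:,2]<z1)]
        print(c,n,len(k),((k.min(0)+k.max(0))/2).round(4),np.ptp(k,axis=0).round(3)) if len(k) else print(n,0)
print(read_state()["time_s"])
E
python3 -c "
import cv2
a=cv2.imread('pics/side1.png')[150:420,220:460];cv2.imwrite('pics/s1.png',cv2.resize(a,None,fx=2.2,fy=2.2))"
```

```text
False
array([-0.22484865, -0.21633252,  0.32986462]) 0.021532014701229427
True [0.50810783 0.08101533 0.12479782] [-0.50293181  3.5850801   2.66657537] 172.2734517413779 8.7083
top knob 64 [0.5091 0.0828 0.1388] [0.014 0.014 0.007]
top upper 140 [0.5317 0.078  0.1123] [0.059 0.028 0.01 ]
top post 143 [0.6649 0.0601 0.1264] [0.025 0.024 0.008]
side knob 43 [0.507  0.0845 0.1383] [0.015 0.017 0.008]
side upper 102 [0.5297 0.0788 0.1125] [0.059 0.032 0.011]
side post 87 [0.6628 0.0591 0.1263] [0.03  0.026 0.008]
10.8333
```

View pics/s1.png

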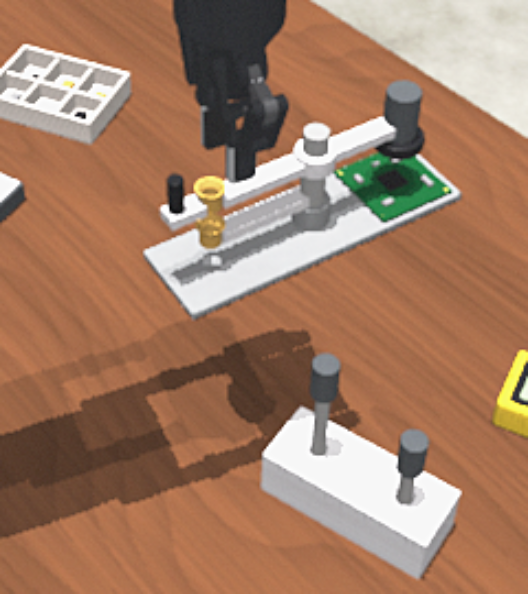

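The arm is home: the bushings are in line at (209,185) and (209,232) in the crop, and the knob measures 171.5° against a home of 171.6°. Next is picking the long pin, left in the picture at (324,370).

```bash
python3 - <<'E'
from h import *
P=np.array([.452,-.174]); th=np.radians(15.8)
command_gripper(.06)
reach([*P,.24],q(th))
print(move_straight([*P,.133],speed=.1,max_force=8))
command_gripper(0.0,40)
st=read_state(); print("w",st["grip_width"],"F",np.round(st["contact_force"],1),np.round(st["torque"],2),st["grip_force"])
print(move_straight([*P,.305],speed=.07,max_force=20))
st=read_state(); print("w",st["grip_width"],"F",np.round(st["contact_force"],1),np.round(st["torque"],2),np.round(st["eef_pos"],4),st["time_s"])
command_gripper(0.0,70)
B=np.array([.5453,.0777]); 
reach([*B,.305],q(np.radians(81.6)))
st=read_state(); print("w",st["grip_width"],"F",np.round(st["contact_force"],1),np.round(st["eef_pos"],4),st["time_s"])
for c in ("top","side"):
    im,d=get_image(c); cv2.imwrite(f"pics/{c}2.png",im[:,:,::-1]); np.save(f"{c}2.npy",d)
for c in ("side",):
    m=cloud(c,d).reshape(-1,3); W=m[~np.isnan(m[:,0])]
    s=W[(abs(W[:,0]-B[0])<.03)&(abs(W[:,1]-B[1])<.03)&(W[:,2]>.125)&(W[:,2]<.29)]
    for z in np.arange(.16,.29,.01):
        k=s[abs(s[:,2]-z)<.005]; print(round(z,3),len(k),np.median(k,0).round(4) if len(k) else "")
cv2.imwrite("pics/s2.png",cv2.resize(im[120:280,220:400,::-1],None,fx=3.4,fy=3.4,interpolation=2))
E
```

```text
False
w 0.020746967670035806 F [0.1 0.3 3.5] [ 0.05  0.   -0.  ] 39.039289355278015
False
w 0.020956475003593437 F [ 0.1  0.3 -1.7] [ 0.04 -0.02  0.01] [ 0.4519 -0.174   0.3048] 16.2333
w 0.020526883545480674 F [ 0.4  0.8 -2.2] [0.5452 0.0767 0.305 ] 17.4917
0.16 0 
0.17 0 
0.18 18 [0.5402 0.0736 0.1816]
0.19 29 [0.5407 0.073  0.1896]
0.2 29 [0.5406 0.0734 0.1996]
0.21 24 [0.5414 0.0731 0.2099]
0.22 30 [0.5417 0.0733 0.2183]
0.23 30 [0.5406 0.0729 0.2297]
0.24 30 [0.54   0.0733 0.2403]
0.25 27 [0.5405 0.0729 0.2499]
0.26 30 [0.5414 0.0726 0.2596]
0.27 34 [0.541  0.0734 0.2702]
0.28 25 [0.5414 0.0723 0.2804]
```

View pics/s2.png

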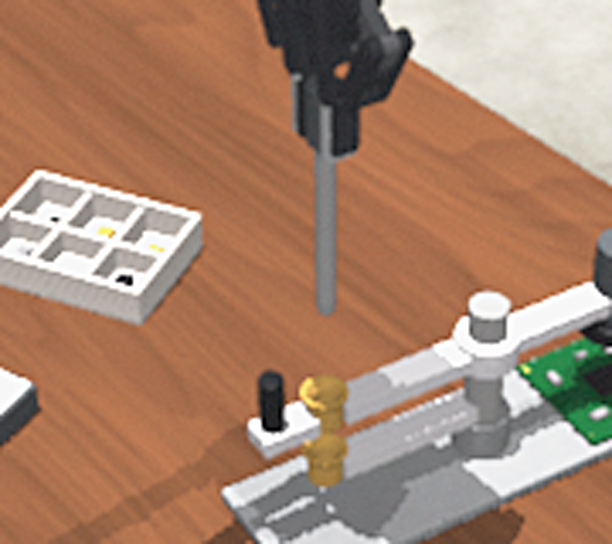

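The pin is held upright at column 325, directly over both bushings, with its tip at z≈0.177. I'll thread it down with a force stop.

```bash
python3 - <<'E'
from h import *
B=np.array([.5453,.0777]); o=q(np.radians(81.6))
def rep(s): st=read_state(); print(s,np.round(st["eef_pos"],4),"F",np.round(st["contact_force"],1),"T",np.round(st["torque"],2),round(st["grip_width"],4),round(st["time_s"],1))
hold(.2); rep("start")
for z in (.245,.232,.222,.205,.195,.185,.172,.150):
    s=move_straight([*B,z],o,speed=.04,max_force=8); rep(s)
    if s: break
E
```

```text
start [0.5453 0.0767 0.3051] F [-0.3  0.7 -2.2] T [ 0.   -0.01  0.03] 0.0201 17.8
False [0.5454 0.0777 0.2453] F [-0.2 -0.2 -2.1] T [-0.   -0.02  0.04] 0.0204 19.4
False [0.5452 0.0777 0.2317] F [ 0.2 -0.3 -1.3] T [-0.05 -0.02  0.06] 0.0203 19.9
False [0.5452 0.0777 0.2217] F [-0.6  0.5 -1.9] T [-0.02 -0.02 -0.03] 0.0207 20.3
False [0.5453 0.0777 0.2049] F [-0.2  0.3 -2.2] T [ 0.02  0.03 -0.01] 0.0203 20.9
False [0.5452 0.0777 0.1947] F [ 0.3 -1.1 -1.7] T [-0.01 -0.02 -0.01] 0.0201 21.3
False [0.5451 0.0777 0.1846] F [-0.1 -0.2 -1.7] T [ 0.05 -0.04  0.04] 0.0206 21.7
False [0.5452 0.0777 0.1717] F [ 0.5 -0.2 -2.6] T [-0.    0.06 -0.01] 0.0205 22.2
False [0.5454 0.0777 0.15  ] F [-0.3 -0.6 -2.8] T [-0.03  0.   -0.01] 0.0206 22.9
```

Went in with almost no contact force, so I'll check the picture before handing in.

```bash
python3 - <<'E'
from h import *
im,d=get_image("side")
cv2.imwrite("pics/s3.png",cv2.resize(im[170:300,270:390,::-1],None,fx=4.5,fy=4.5,interpolation=2))
W=cloud("side",d).reshape(-1,3); W=W[~np.isnan(W[:,0])]
s=W[(abs(W[:,0]-.545)<.025)&(abs(W[:,1]-.077)<.025)]
for z in np.arange(.0125,.15,.005):
    k=s[abs(s[:,2]-z)<.0025]; print(round(z,4),len(k),np.median(k,0).round(3)[:2] if len(k) else "")
im,d=get_image("top"); W=cloud("top",d).reshape(-1,3)
for n in ("short_pin",):
    for r in masks_of(n,"top")[:1]: print(n,r["confidence"],np.nanmedian(W.reshape(480,640,3)[r["mask"]],0))
E
```

```text
0.0125 133 [0.541 0.077]
0.0175 0 
0.0225 5 [0.541 0.075]
0.0275 4 [0.539 0.074]
0.0325 9 [0.541 0.073]
0.0375 4 [0.539 0.072]
0.0425 31 [0.552 0.068]
0.0475 32 [0.553 0.07 ]
0.0525 48 [0.559 0.071]
0.0575 31 [0.54  0.076]
0.0625 53 [0.542 0.074]
0.0675 15 [0.54  0.075]
0.0725 6 [0.54  0.075]
0.0775 10 [0.54  0.074]
0.0825 4 [0.544 0.071]
0.0875 18 [0.54 0.07]
0.0925 32 [0.552 0.068]
0.0975 85 [0.543 0.072]
0.1025 55 [0.535 0.075]
0.1075 36 [0.54  0.073]
0.1125 50 [0.541 0.075]
0.1175 10 [0.54  0.074]
0.1225 13 [0.54  0.074]
0.1275 8 [0.539 0.077]
0.1325 1 [0.539 0.08 ]
0.1375 4 [0.541 0.063]
0.1425 18 [0.535 0.072]
0.1475 26 [0.536 0.065]
short_pin 0.57 [ 0.46112489 -0.20071933  0.05006049]
```

View pics/s3.png

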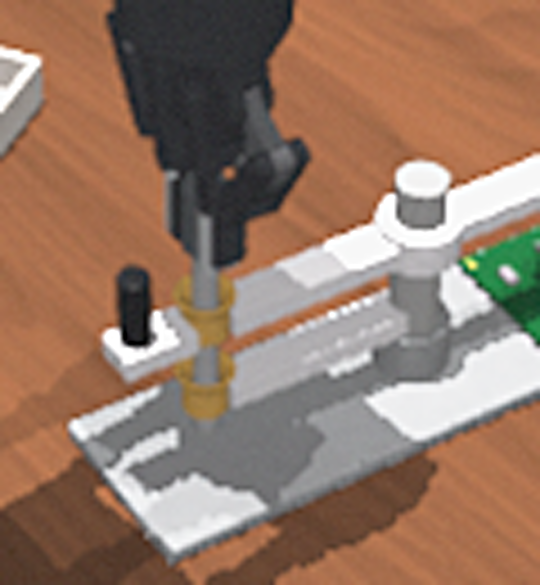

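The pin runs through the upper bushing at (205,305) and the lower one at (207,390). The depth readings show it at z 0.02–0.04 below the lower bushing, with nothing between it and the plate. The "short_pin" hit this time was really the rack's top face (z 0.050); nothing went near the short pin.

```bash
python3 -c "
from workcell import *
print(finish_job())"
```

```text
the job is handed in; nothing more can be done
None
```

The job is handed in at about 23 s of the 64 s allowed: the swing arm is home, and the long pin is held through both bushings with its tip about 12 mm above the base plate.

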